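# Gauge rod between centres, clamp knob pressed home

## Task

Lift the steel gauge rod off its stand, lay it in the two V-rests of the bench centre and let go of it, then slide the tailstock up until both turned-down rod ends are fully home in the cups of the headstock and tailstock. Then take the loose knob, turn it so the flat in its bore matches the flat of the D-shaft on top of the tailstock, push it fully down onto the shaft and press the sprung shaft right down. The job finishes holding: the program ends with the gripper still on the knob, keeping it pressed down, with the parts case, the eyepiece and the screwdriver left where they were.

Things in the scene. Friction and masses are not known exactly. Their poses are not given: they have to be found in the camera images.
- bench: Bench centre, fixed: grey base plate 90 mm (its x) by 315 mm (its y), 14 mm thick, y = -185 to +130 mm; the two centre supports stand on it. Origin: at table height below the centring axis, which runs along bench y at x = 0, 60 mm above the table. With the rod home in both cups its middle is at bench y = 0. The tailstock stands at the -y end and slides towards +y.
- rests (a point): Point on the centring axis midway between two open-topped aluminium V-rests (at 50 mm to either side along bench y; each 10 mm thick in y, 36 mm wide in x; 90 mm free gap between them). The V-rests carry an 18 mm bar with its axis on the centring axis; they reach up to 60 mm above the table. This point is at bench y = -10 mm; axes as the bench's.
- head_cup (a point): Centre of the floor of the headstock's steel cup, on the centring axis at bench y = +80 mm. The cup opens towards bench -y: 13 mm inside diameter, 7 mm deep (rim at bench y = +73 mm), 21 mm outside. Behind it the fixed grey headstock block: 50 mm wide in x, 40 mm in y, top 80 mm above the table.
- tail (a joint): How far the tailstock has slid towards the headstock (bench +y), m: 0 fully back, slide ends at 0.050; starts at 0 to 0.012; stays where it is left (2 N friction). Its cup (like the headstock's) opens to +y: floor at bench y = -0.120 + value, rim at -0.113 + value. Rod home in both cups: 0.040; pushing on there only presses the rod against the headstock.
- tail_back (a point): Point on the flat back face (looking to bench -y) of the tailstock, mid-width, 60 mm above the table, at bench y = -173 mm + slide; moves with it, axes as the bench's. The grey tailstock block is 50 mm wide in bench x, 50 mm long in y from this face towards +y, top 82 mm above the table; push it here or grip it across its sides.
- stand: Rod stand, fixed: black base 140 mm (x) by 50 mm (y) by 10 mm thick with two aluminium V-rests (10 mm thick, 36 mm wide) at x = -55 and +55 mm. Origin: centre of the underside. The rod lies in it along the stand's x, axis 45 mm above the table.
- rod: Loose steel gauge rod, 160 mm long, about 0.25 kg: plain body 18 mm in diameter and 140 mm long, with a turned-down end 8 mm in diameter and 10 mm long at each end. Both ends alike. Origin: at its middle, on its axis; x runs along the rod. It may roll about its own axis.
- knob: Loose black knob upright on the table, about 70 g: diameter 40 mm (12-sided), 34 mm high, plus a 3 mm high white pointer ridge on top from the centre to the rim, towards the knob's +x. Origin: centre of its underside; z up. D-bore from below, 24 mm deep: 17.8 mm diameter with a flat 5.4 mm from the axis on the +x side, under the pointer.
- seat (a point): Centre of the top face of the collar (44 mm diameter) on the tailstock's vertical spindle, where the knob's underside comes to rest; 28 mm from tail_back towards bench +y, 100 mm above the table when not pressed; moves with the spindle. z up; +x is the side of the D-shaft's flat and of a tab on the collar, 8 mm wide, out to 32 mm from the axis: the knob's pointer must lie over this tab.
- shaft_top (a point): Centre of the top of the D-shaft, 22 mm above seat, axes as seat. Shaft 16 mm in diameter, flat 4.5 mm from the axis on the +x side; the top 5 mm taper as a lead-in to 12.6 mm diameter with the flat at 3 mm. Clearance in the knob's bore about 0.9 mm all round.
- spindle (a joint): Turn of the D-shaft about the vertical, rad, counterclockwise from above positive; 0 when its flat looks along bench +x. It starts anywhere from -0.9 to 0.9 and is stiff (0.3 N m friction), so it stays put.
- plunger (a joint): How far the D-shaft and its collar are pressed down, m: 0 up, 0.008 at its stop. Spring: starts to give at about 5 N, needs about 10 N at the stop, comes back up when let go.
- case: Bystander: blue parts case with a clear lid, 100 x 150 x 34 mm; origin at the centre of its underside.
- eyepiece: Bystander: dark round eyepiece barrel, 38 mm diameter, 50 mm high, upright; origin at the centre of its underside.
- driver: Bystander: screwdriver with black handle, 170 mm long, lying; origin at the middle of its length at table height, x along it.
Mind the look-alikes: they are no part of the job. What is shaped like the knob but blue is not meant.

How it is judged:
On the way, in this order (a step that is already met when the one before it is completed fails the run):
1. the rod lies in both V-rests, released, tailstock not yet home (y of rod in the frame of bench between -0.04 and 0.012 m and x of rod in the frame of bench between -0.003 and 0.003 m and z of rod in the frame of bench between 0.057 and 0.063 m and angle between the x axis of rod and the y axis of bench, either way round below 0.05 rad and contact force between the fingers and rod below 0.1 N and value of joint tail below 0.034 m), for 0.2 s.
2. the tailstock is up and the rod sits home in both cups (y of rod in the frame of bench between -0.004 and 0.004 m and x of rod in the frame of bench between -0.003 and 0.003 m and z of rod in the frame of bench between 0.057 and 0.063 m and angle between the x axis of rod and the y axis of bench, either way round below 0.05 rad and contact force between the fingers and rod below 0.1 N and value of joint tail between 0.0372 and 0.0435 m), for 0.2 s.
At the end, for the whole second after the job is handed in: Rod on the centring axis (3 mm, 0.05 rad), middle within 4 mm of bench y = 0, not held; tailstock at 0.0372 to 0.0435; knob within 3 mm of its seat, upright (0.1 rad), lined up (0.25 rad); sprung shaft down over 6 of 8 mm; fingers on the knob with over 2 N, through the last second (all of step 2 and distance between knob and seat below 0.003 m and angle between the z axis of knob and the z axis of seat, either way round below 0.1 rad and angle between the x axis of knob and the x axis of seat, either way round below 0.25 rad and value of joint plunger above 0.006 m and contact force between the fingers and knob above 2 N); the arm keeps its last pose, push and grip.
It fails at once if a bystander is shifted by more than 25 mm (distance of any of case, eyepiece, driver from where it was at the start of the episode above 0.025 m).
It also fails if it takes over 54 s, if anything falls off the work surface, if the arm or the gripper's body presses on something with over 40 N, if the wrist force passes 120 N, or if a joint passes its speed limit or range.

## Robot

A 6-joint arm with a two-finger parallel gripper is mounted at the origin on the work surface. World frame = base frame: x ahead of the robot, y to its left, z up, the work surface at z = 0. Lengths are in m, angles in rad, forces in N, time in s.
With the tool pointing down it reaches from about 0.25 to 0.775 m from the base axis. Payload 4 kg.
Tool frame: the origin (TCP) lies midway between the tips of the shut fingers; the grasp point (between the pads) lies 19 mm behind it (robot.tcp_to_grasp is the distance from the TCP to the grasp point, in m); z points along the fingers, y is the line along which they close (so a half turn about z gives the same grasp; the last joint's range is limited). The gripper opens to 94 mm and grips with 3 to 60 N. Pads are 16 mm wide; open, the fingers measure 119 mm over their backs; the gripper's body (75 mm by 177 mm) begins 78 mm behind the grasp point.
Start: joints at [1.049, 0.087, 1.371, -0, 1.684, -0.103], TCP at [0.224, 0.502, 0.178] pointing down, gripper open.
Joint ranges: [-3.1, 3.1], [-0.76, 2.03], [0.27, 2.55], [-1.08, 4.22], [0.17, 2.65], [-2.57, 2.57]. Speed limits (rad/s): [2.79, 2.79, 3.14, 3.14, 3.14, 3.14].

## Interface

Orientations are given as [roll, pitch, yaw] about the fixed x, y, z axes, in that order (R = Rz(yaw) Ry(pitch) Rx(roll)).
In Python, from bench import robot, viewer gives the robot as it stands. The module is installed in compiled form; this text tells all that it offers.
- The arm moves only by the shell command python3 -m handwheel 'ROWS' [OPENING]. ROWS is JSON, a list of rows, each a list of 6 numbers: the shift along the tool's x, y, z in units of 0.2 m (1.0 is 0.2 m), then the turn, a rotation vector about the tool's x, y, z in units of 30 degrees (1.0 is 30 degrees). In form: [[x, y, z, wx, wy, wz], ...]. A call has 1 to 10 rows; each row is the pose to reach, as a shift and turn from the pose commanded when the call began, along the tool's axes at that moment; what a row does not reach only later rows make up. A row lasts 1/12 s, in which the tool goes at most 41.7 mm and 7.16 degrees, less where a joint would pass 70% of its speed; a pose out of reach is approached as far as the arm can. A call with a number of a shift or a turn outside -1 to 1 is refused whole. A call with a gripper value outside its range is refused whole. OPENING is the gripper's target within -1 to 1 (shut at 1, half-way at 0, fully open at -1), set as the call begins (- or left out, the last holds). The fingers move at their own pace and stop on an object; the grip force is fixed at half the most. Time passes only in rows, so rows that repeat a pose let the fingers close. It gives the time, the measured TCP pose, the force, the opening and the grip force at its end, in the units of the state.
- robot.get_obs(): the state, without advancing time (a new reading comes with each control period).
- viewer.snapshot(name): name is "scene" or "top"; returns the picture (384x512x3 uint8, red, green, blue); there is no depth.
- viewer.calibration(name): a dict with "fx", "fy", "cx", "cy" (pixels), "R" (3x3) and "t" (3): a world point X has camera coordinates R X + t. Camera axes: x right, y down, z forward; pixel columns grow to the right and rows downward; lengths in m; the calibration is good to about 2 mm. A picture is of the moment at which its call begins. calibration takes no time and is no camera call.
- robot.close_job(): hands the job in; it is judged then, once.
The state is a dict: "time": time; "joint_positions": joint angles; "qvel": joint speeds; "joint_torque": joint torques, N m; "tool_pos": TCP position; "ee_rot": TCP orientation; "wrist_force": force on the tool from outside, world axes, zero at the start; "wrist_torque": the same for the moment, N m; "width": finger opening in m; "finger_force": force on a finger pad.
Only numpy, scipy, OpenCV 4.12 (cv2) and the standard library are available. Lean on these libraries where they do the work, as an engineer would, in place of code of your own. Each camera call takes 0.05 s, during which the arm holds its last target. There are 200 camera calls.

## Working session

There is one attempt and no reset: what is moved stays moved. The work goes in short steps, Python scripts to look and compute and a shell command to move; the robot and the scene stay as the last step left them, time stands still between calls to the robot, and variables do not carry over. Pictures are saved under pics/ and viewed, at most 10 in all, crops included, and the job is handed in when it is done.

```bash
mkdir -p pics
python3 - <<'E'
from bench import robot, viewer
import cv2,numpy as np
for n in("scene","top"):
    im=viewer.snapshot(n); cv2.imwrite(f"pics/{n}0.png",cv2.resize(im[:,:,::-1],(800,600),interpolation=cv2.INTER_CUBIC)); np.save(f"{n}0.npy",im)
    c=viewer.calibration(n); print(n,{k:np.round(v,3).tolist() for k,v in c.items()})
print({k:np.round(v,3).tolist() for k,v in robot.get_obs().items()}, robot.tcp_to_grasp)
E
```

```text
scene {'fx': 433.731, 'fy': 433.731, 'cx': 256.689, 'cy': 192.675, 'R': [[0.72, 0.694, -0.025], [0.401, -0.445, -0.801], [-0.567, 0.567, -0.598]], 't': [-0.43, -0.197, 1.39]}
top {'fx': 417.309, 'fy': 417.309, 'cx': 258.534, 'cy': 193.399, 'R': [[0.028, -0.999, 0.022], [-0.997, -0.03, -0.074], [0.075, -0.02, -0.997]], 't': [-0.038, 0.637, 1.224]}
{'time': 0.1, 'joint_positions': [1.049, 0.088, 1.372, 0.0, 1.684, -0.103], 'qvel': [0.0, -0.0, -0.005, -0.001, 0.002, -0.001], 'joint_torque': [0.002, -34.125, -30.33, 0.072, 0.03, -0.0], 'tool_pos': [0.223, 0.502, 0.177], 'ee_rot': [-3.14, -0.0, 2.723], 'wrist_force': [-0.291, -0.543, -0.111], 'wrist_torque': [0.051, 0.017, 0.033], 'finger_force': 0.0, 'width': 0.094} 0.0188
```

View pics/top0.png

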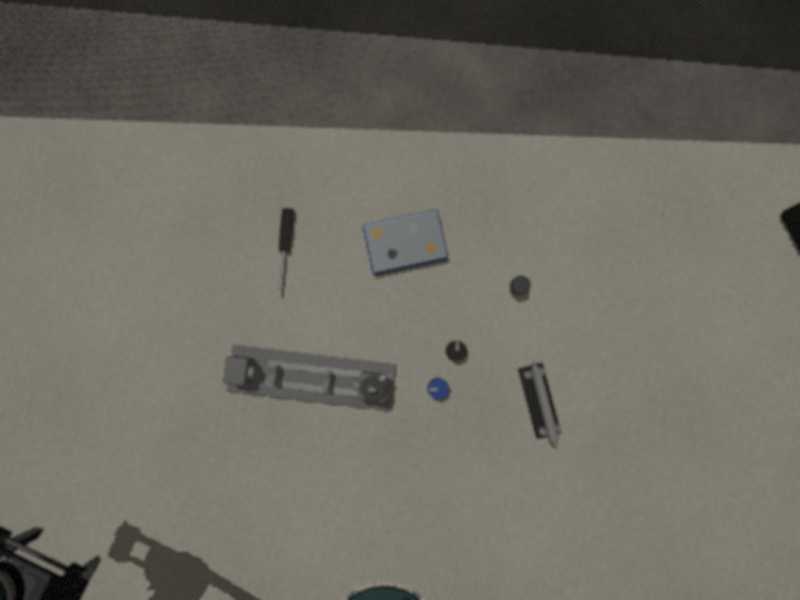

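View pics/scene0.png

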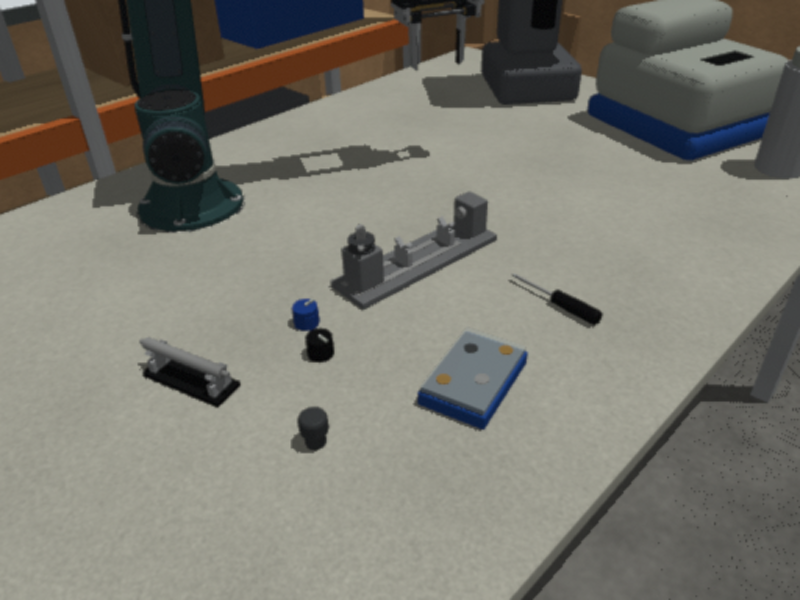

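The top view (800x600) shows the bench at (232–396, 346–408) with the headstock on the left and the tailstock on the right. The rod is on its stand at about (540,403).

Knob candidates are black at (457,351), blue at (438,389) and the dark round one at (520,287). The black one with the white pointer fits. Blue is the look-alike, and (520,287) is the eyepiece, which has no pointer. I'll confirm this in an enlarged crop.

```bash
cat > h.py <<'E'
import numpy as np, cv2
from bench import robot, viewer
def ray(n,u,v):
    c=viewer.calibration(n);R=np.array(c["R"]);t=np.array(c["t"])
    d=R.T@np.array([(u-c["cx"])/c["fx"],(v-c["cy"])/c["fy"],1.]);return -R.T@t,d
def onz(n,u,v,z):
    o,d=ray(n,u,v);return (o+d*(z-o[2])/d[2])
def proj(n,X):
    c=viewer.calibration(n);p=np.array(c["R"])@np.asarray(X)+np.array(c["t"]);return np.array([c["fx"]*p[0]/p[2]+c["cx"],c["fy"]*p[1]/p[2]+c["cy"]])
def tri(u1,u2):
    # u1 in top, u2 in scene
    A=[];b=[]
    for n,u in(("top",u1),("scene",u2)):
        o,d=ray(n,*u);d/=np.linalg.norm(d);P=np.eye(3)-np.outer(d,d);A.append(P);b.append(P@o)
    A=np.vstack(A);b=np.hstack(b);x,r,_,_=np.linalg.lstsq(A,b,rcond=None);return x,np.sqrt(r)
E
python3 - <<'E'
import numpy as np,cv2
t=np.load("top0.npy");s=np.load("scene0.npy")
def crop(im,x,y,w,h,W,H): return cv2.resize(im[y:y+h,x:x+w,::-1],(W,H),interpolation=cv2.INTER_CUBIC)
a=crop(t,140,215,120,50,800,333)          # 6.667x
b=crop(t,270,210,40,50,213,267)  #5.33
c=crop(t,325,225,40,65,164,267) #4.1
d=crop(s,180,180,66,42,423,267) #6.41
out=np.vstack([a,np.hstack([b,c,d])]); out=np.clip(out*1.5,0,255).astype(np.uint8)
cv2.imwrite("pics/c1.png",out);print(out.shape)
E
```

```text
(600, 800, 3)
```

View pics/c1.png

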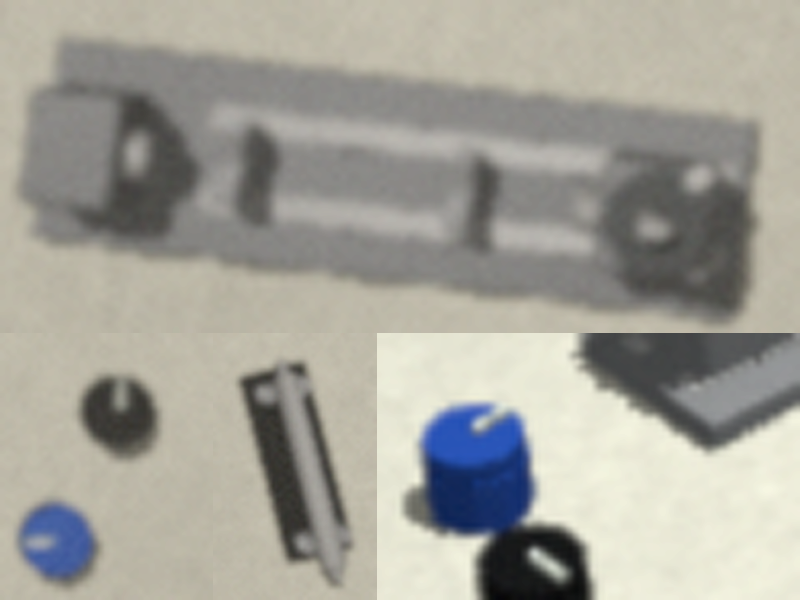

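The crop confirms the target: a black knob with a white pointer at top-view (292,225), pointing roughly image-up (world +x). The blue one at (280,249) is the look-alike. The collar tab shows at crop (700,180), up and to the right of the spindle. Next I'll measure.

```bash
cat >> h.py <<'E'
def edge(im,p,q,w=3,sign=0,m=.08):
    """subpixel line fit near segment p-q (pixels), max gradient across; returns two points"""
    g=cv2.GaussianBlur(im.astype(np.float32).mean(2),(0,0),.6);p,q=np.array(p,float),np.array(q,float)
    d=(q-p)/np.linalg.norm(q-p);nn=np.array([-d[1],d[0]]);s=np.arange(-w,w+.01,.1);pts=[]
    for f in np.linspace(m,1-m,60):
        P=p+f*(q-p)+s[:,None]*nn
        v=cv2.remap(g,P[None,:,0].astype(np.float32),P[None,:,1].astype(np.float32),cv2.INTER_LINEAR)[0]
        gr=np.gradient(v);gr=abs(gr) if not sign else np.clip(gr*sign,0,None)
        gr=gr**2;pts.append(p+f*(q-p)+nn*(gr@s/gr.sum()))
    pts=np.array(pts,np.float32);vx,vy,x,y=cv2.fitLine(pts,cv2.DIST_HUBER,0,.01,.01).ravel()
    c=np.array([x,y]);v=np.array([vx,vy]);return c+v*((p-c)@v),c+v*((q-c)@v)
def yaw(a,b): return np.degrees(np.arctan2(b[1]-a[1],b[0]-a[0]))
E
python3 - <<'E'
from h import *
np.set_printoptions(precision=4,suppress=True)
t=np.load("top0.npy");s=np.load("scene0.npy")
C=lambda x,y:(140+x/6.667-.4,215+y/6.667-.4)
A=[onz("top",*p,.014) for p in edge(t,C(70,42),C(757,122),2)]
B=[onz("top",*p,.014) for p in edge(t,C(60,242),C(600,294),2)]
Rr=[onz("top",*p,.014) for p in edge(t,C(758,130),C(752,170),2)]
print("edges",A,B,yaw(A[1],A[0]),yaw(B[1],B[0]),"right",Rr)
# bench frame from edges
ya=(np.radians(yaw(A[1],A[0]))+np.radians(yaw(B[1],B[0])))/2
ey=np.array([np.cos(ya),np.sin(ya)]);ex=np.array([ey[1],-ey[0]])
xa=np.mean([a[:2]@ex for a in A]);xb=np.mean([a[:2]@ex for a in B]);print("width",xa-xb)
x0=(xa+xb)/2;yr=np.mean([r[:2]@ey for r in Rr]);o=ex*x0+ey*(yr+.185);print("bench o",o,"yaw y",np.degrees(ya))
for nm,p in(("corner-y+x",(.045,-.185,.014)),("corner -y-x",(-.045,-.185,.014)),("corner+y+x",(.045,.13,.014)),("head top c",(0,.1,.08)),("tailtop back -x",(-.025,-.173,.082)),("seat",(0,-.145,.1))):
    X=np.r_[o+ex*p[0]+ey*p[1],p[2]];print(nm,X,proj("top",X),proj("scene",X))
# masks
def blob(im,m,box):
    k=np.zeros(m.shape,np.uint8);x0,y0,x1,y1=box;k[y0:y1,x0:x1]=m[y0:y1,x0:x1]
    cs=max(cv2.findContours(k,cv2.RETR_EXTERNAL,cv2.CHAIN_APPROX_NONE)[0],key=cv2.contourArea);return cs,k
i=t.astype(int);sat=i.max(2)-i.min(2)
print("knob px",i[225,292],"table",i[225,310],"rod",i[258,345],"pointer",i[219,293])
mm=(i.mean(2)<60).astype(np.uint8);cs,_=blob(t,mm,(282,212,304,236));M=cv2.minEnclosingCircle(cs);print("knob",M,onz("top",*M[0],.030))
hi=np.argwhere(i.mean(2)[212:232,284:302]>0)
print(i.mean(2)[214:236,283:302].astype(int))
E
```

```text
edges [array([0.5489, 0.3014, 0.014 ]), array([ 0.5208, -0.0068,  0.014 ])] [array([0.4567, 0.3018, 0.014 ]), array([0.4364, 0.0615, 0.014 ])] 84.77485514698519 85.17207068873954 right [array([ 0.5161, -0.0088,  0.014 ]), array([ 0.4981, -0.0076,  0.014 ])]
width 0.09097078662622493
bench o [0.492  0.1789] yaw y 84.97346291786236
corner-y+x [ 0.5206 -0.0094  0.014 ] [254.0438 232.6538] [231.854 194.693]
corner -y-x [ 0.4309 -0.0015  0.014 ] [250.5149 262.8196] [210.5314 179.5491]
corner+y+x [0.5482 0.3044 0.014 ] [149.1529 220.4067] [317.9492 149.6409]
head top c [0.5007 0.2785 0.08  ] [151.9863 237.3139] [300.1384 127.1537]
tailtop back -x [0.4519 0.0087 0.082 ] [247.1847 257.4203] [216.6984 158.8499]
seat [0.4793 0.0344 0.1   ] [238.1991 247.7506] [231.1756 152.4968]
knob px [44 44 40] table [129 126 115] rod [64 63 60] pointer [83 83 77]
knob ((291.8888854980469, 224.88888549804688), 6.5594258308410645) [ 0.5469 -0.1207  0.03  ]
[[121 120 119 120 121 121 118 119 121 121 122 120 121 122 119 119 121 120
  121]
 [122 121 122 121 120 121 121 120 120 121 120 121 121 121 121 121 120 120
[... 928 characters left out ...]
  40  36  36  37  34  35  36  41  55  84 112
  120]
 [121 120 109  82  52  40  37  37  38  40  36  40  40  41  48  65  86 111
  120]
 [121 120 116 101  72  53  43  37  39  37  39  40  43  48  59  73  93 115
  120]
 [119 121 120 114  98  79  63  48  46  43  45  48  56  60  67  85 105 116
  120]
 [122 122 122 120 115 106  88  69  58  54  54  59  66  67  76  94 112 120
  122]
 [122 122 121 121 119 117 108  93  79  69  69  69  74  86  96 109 118 120
  123]
 [123 122 121 121 119 121 120 110  99  91  90  89  98 107 114 118 121 121
  123]
 [120 122 120 120 119 120 121 118 116 114 113 111 115 117 122 121 121 121
  123]
 [120 123 121 122 120 120 119 120 121 122 119 118 119 121 122 122 120 121
  120]]
```

Run:
```python
from h import *
np.set_printoptions(precision=4,suppress=True)
t=np.load("top0.npy");s=np.load("scene0.npy")
C=lambda x,y:(325+(x-213)/4.1-.4,225+(y-333)/4.1-.4)
L=[onz("top",*p,.010) for p in edge(t,C(243,385),C(288,550),2)];print("stand left edge",L,yaw(L[0],L[1]))
e1=onz("top",*C(283,362),.045);e2=onz("top",*C(337,583),.045);print("rod",e1,e2,np.linalg.norm(e1-e2),yaw(e1,e2),(e1+e2)/2)
p1=edge(t,C(283,390),C(325,560),2.0)
i=t.mean(2)
for r in (238,245,252,259,266,273,280): print(r,i[r,336:364].astype(int))
def crop(im,x,y,w,h,W,H): return cv2.resize(im[y:y+h,x:x+w,::-1],(W,H),interpolation=cv2.INTER_CUBIC)
o=np.hstack([crop(t,226,228,32,40,400,500),crop(s,210,138,32,40,400,500)])
cv2.imwrite("pics/c2.png",np.clip(o*1.8,0,255).astype(np.uint8))
```

```text
stand left edge [array([ 0.5128, -0.243 ,  0.01  ]), array([ 0.3937, -0.277 ,  0.01  ])] -164.0572279133486
rod [ 0.5312 -0.2658  0.045 ] [ 0.3763 -0.3064  0.045 ] 0.16018912671262994 -165.33175246072233 [ 0.4538 -0.2861  0.045 ]
238 [ 83  87  85  80  78  86  96 103 103  95  96  93  96 107 117 123 122 121
 123 123 123 121 121 121 121 121 123 124]
245 [ 36  35  35  37  34  47  69  89 100 106 104  87  61  46  68 104 118 123
 122 121 122 122 122 123 121 122 121 122]
252 [ 55  35  33  38  35  36  39  51  75  94 103 108 102  88  60  46  71 106
 120 122 121 122 121 123 124 122 124 123]
259 [111  84  50  37  33  34  32  36  39  55  81  94 105 107 100  80  54  45
  79 109 122 125 122 121 123 122 123 123]
266 [122 119 109  80  46  37  36  37  32  35  37  59  86  99 107 107 100  83
  54  50  81 111 122 124 123 122 124 124]
273 [124 125 122 120 105  71  37  34  40  47  55  61  60  72  91 101 106 104
  98  91  91  94 103 116 119 119 119 119]
280 [121 122 120 119 119 117 107  86  74  77  80  84  90  97  89  82  91 101
 104 102  97 105 116 121 122 122 123 123]
```

View pics/c2.png

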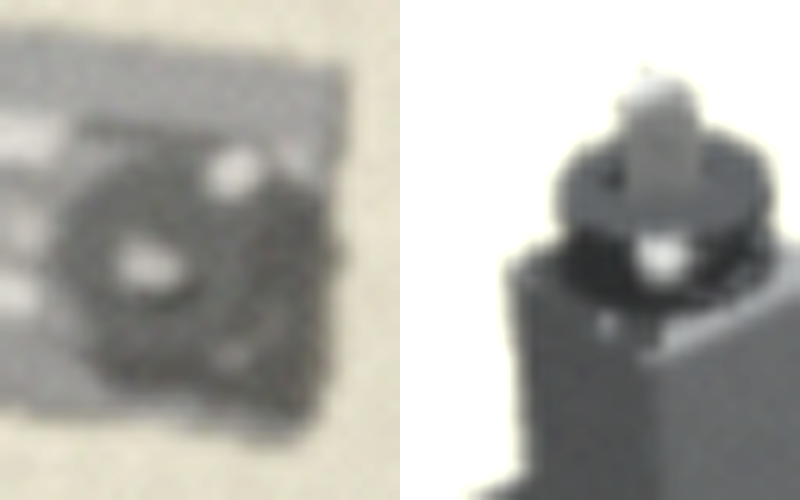

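Run:
```python
from h import *
np.set_printoptions(precision=4,suppress=True)
T=onz("top",244.3,241.1,.098);S=onz("top",237.5,248.7,.122);c=onz("scene",230.9,152.3,.1)
Ts=onz("scene",210+262/12.5-.46,138+258/12.5-.46,.097);Ss=onz("scene",230.2,144.6,.122)
o=np.array([.492,.1789]);y=np.radians(84.97);ey=np.array([np.cos(y),np.sin(y)]);ex=np.array([ey[1],-ey[0]])
for n,p in dict(Ttop=T,Tscene=Ts,Stop=S,Sscene=Ss,collar_scene=c).items(): print(n,p,"bench",(p[:2]-o)@ex,(p[:2]-o)@ey)
P=[onz("top",u,v,.05) for u,v in((344.8,245),(346.75,252),(350.5,266))];print(P,yaw(P[0],P[-1]))
for u in((291.9,225.0),):print("knob",onz("top",*u,.034))
a=onz("top",292.1,219,.037);b=onz("top",292.07,223.5,.037);print("pointer yaw",yaw(b,a),a)
```

```text
Ttop [0.498  0.0181 0.098 ] bench 0.02008822417742191 -0.15967801636193732
Tscene [0.4937 0.0183 0.097 ] bench 0.015774334570982203 -0.1598633391550827
Stop [0.4779 0.0357 0.122 ] bench -0.0015131216260563084 -0.14389597855205213
Sscene [0.4777 0.0344 0.122 ] bench -0.0016103967126479093 -0.14515586760005433
collar_scene [0.4781 0.0346 0.1   ] bench -0.0012261813548305849 -0.14496317346486667
[array([ 0.4929, -0.2744,  0.05  ]), array([ 0.4728, -0.2803,  0.05  ]), array([ 0.4327, -0.2918,  0.05  ])] -163.85122735697294
knob [ 0.5466 -0.1203  0.034 ]
pointer yaw 0.9028118891632319 [ 0.5643 -0.1202  0.037 ]
```

```bash
cat >> h.py <<'E'
from scipy.spatial.transform import Rotation as Ro
def plan(*wps,start=None):
    """wps (x,y,z,yawdeg) tool down; prints unit rows per leg, split into legs within limits"""
    if start is None:
        s=robot.get_obs();r=Ro.from_euler("xyz",s["ee_rot"]);p=np.array(s["tool_pos"])
    else: r=Ro.from_euler("xyz",[np.pi,0,np.radians(start[3])]);p=np.array(start[:3])
    print("from",p.round(4),r.as_euler("xyz",True).round(2))
    for w in wps:
        g=Ro.from_euler("xyz",[np.pi,0,np.radians(w[3])]);tp=np.array(w[:3],float)
        rv=(r.inv()*g).as_rotvec(True);sh=r.inv().apply(tp-p)
        n=int(np.ceil(max(abs(sh).max()/.2,np.linalg.norm(rv)/30,1e-6)));p0,r0=p,r
        for k in range(1,n+1):
            pk=p0+(tp-p0)*k/n;rk=r0*Ro.from_rotvec(rv*k/n,True)
            a=np.r_[r.inv().apply(pk-p)/.2,(r.inv()*rk).as_rotvec(True)/30]
            print(w if k==n else "",a.round(3).tolist(),"rows>=%.1f"%max(np.linalg.norm(pk-p)/.0417,np.linalg.norm((r.inv()*rk).as_rotvec(True))/7.16));p,r=pk,rk
E
python3 -c "
from h import *
plan((.454,-.2860,.19,16.1),(.454,-.286,.028,16.1))"
```

```text
from [0.2234 0.502  0.1769] [-1.7989e+02 -1.0000e-02  1.5601e+02]
 [-0.531, -0.626, -0.012, -0.0, 0.001, 0.933] rows>=3.9
 [-0.763, -0.304, -0.012, -0.0, 0.001, 0.933] rows>=3.9
 [-0.816, 0.09, -0.013, -0.0, 0.001, 0.933] rows>=3.9
 [-0.679, 0.462, -0.013, -0.0, 0.001, 0.933] rows>=3.9
(0.454, -0.286, 0.19, 16.1) [-0.383, 0.726, -0.013, -0.0, 0.001, 0.933] rows>=3.9
(0.454, -0.286, 0.028, 16.1) [0.0, -0.0, 0.81, 0.0, -0.0, -0.0] rows>=3.9
```

```bash
R="python3 -m handwheel"
$R '[[-0.531,-0.626,-0.012,0,0,0.933],[-0.531,-0.626,-0.012,0,0,0.933],[-0.531,-0.626,-0.012,0,0,0.933],[-0.531,-0.626,-0.012,0,0,0.933],[-0.531,-0.626,-0.012,0,0,0.933]]' -1
$R '[[-0.763,-0.304,-0.012,0,0,0.933],[-0.763,-0.304,-0.012,0,0,0.933],[-0.763,-0.304,-0.012,0,0,0.933],[-0.763,-0.304,-0.012,0,0,0.933],[-0.763,-0.304,-0.012,0,0,0.933]]'
$R '[[-0.816,0.09,-0.013,0,0,0.933],[-0.816,0.09,-0.013,0,0,0.933],[-0.816,0.09,-0.013,0,0,0.933],[-0.816,0.09,-0.013,0,0,0.933],[-0.816,0.09,-0.013,0,0,0.933]]'
$R '[[-0.679,0.462,-0.013,0,0,0.933],[-0.679,0.462,-0.013,0,0,0.933],[-0.679,0.462,-0.013,0,0,0.933],[-0.679,0.462,-0.013,0,0,0.933],[-0.679,0.462,-0.013,0,0,0.933]]'
$R '[[-0.383,0.726,-0.013,0,0,0.933],[-0.383,0.726,-0.013,0,0,0.933],[-0.383,0.726,-0.013,0,0,0.933],[-0.383,0.726,-0.013,0,0,0.933],[-0.383,0.726,-0.013,0,0,0.933],[-0.383,0.726,-0.013,0,0,0.933]]'
python3 -c "
from h import *
plan((.454,-.286,.028,16.1));print(robot.get_obs()['joint_positions'])"
```

```text
time: 0.52
tool_pos: [0.2711, 0.3398, 0.1803]
ee_rot: [-3.141, 0.003, 2.225]
wrist_force: [-0.1, 0.5, 0.6]
width: 0.0941
finger_force: 0.0
time: 0.93
tool_pos: [0.3177, 0.182, 0.1827]
ee_rot: [3.141, 0.003, 1.733]
wrist_force: [0.9, 1.1, 0.1]
width: 0.0941
finger_force: 0.0
time: 1.35
tool_pos: [0.3635, 0.0244, 0.185]
ee_rot: [3.141, 0.003, 1.246]
wrist_force: [-0.1, 0.9, 0.1]
width: 0.0943
finger_force: 0.0
time: 1.77
tool_pos: [0.4094, -0.1321, 0.1868]
ee_rot: [3.142, 0.002, 0.762]
wrist_force: [0.2, 0.2, -0.1]
width: 0.0946
finger_force: 0.0
time: 2.27
tool_pos: [0.4547, -0.2848, 0.1888]
ee_rot: [-3.138, 0.001, 0.283]
wrist_force: [0.2, -0.1, -0.3]
width: 0.0937
finger_force: 0.0
from [ 0.4547 -0.2848  0.1888] [-1.7978e+02  7.0000e-02  1.6200e+01]
(0.454, -0.286, 0.028, 16.1) [-0.004, 0.008, 0.804, -0.007, 0.002, 0.003] rows>=3.9
[-6.66168774e-01  5.84767506e-02  1.38001869e+00  1.23858146e-03
  1.70689882e+00  6.22008593e-01]
```

```bash
R="python3 -m handwheel"
$R '[[0,0.005,0.2,0,0,0],[0,0.005,0.4,0,0,0],[0,0.005,0.6,0,0,0],[0,0.005,0.75,0,0,0],[0,0.005,0.805,0,0,0],[0,0.005,0.805,0,0,0]]'
$R '[[0,0,0,0,0,0],[0,0,0,0,0,0],[0,0,0,0,0,0],[0,0,0,0,0,0],[0,0,0,0,0,0],[0,0,0,0,0,0],[0,0,0,0,0,0],[0,0,0,0,0,0],[0,0,0,0,0,0]]' 1
```

```text
time: 2.77
tool_pos: [0.4524, -0.2825, 0.0264]
ee_rot: [-3.135, 0.004, 0.284]
wrist_force: [-0.7, -0.3, -0.0]
width: 0.0939
finger_force: 0.0
time: 3.52
tool_pos: [0.4541, -0.2866, 0.0295]
ee_rot: [-3.141, 0.0, 0.28]
wrist_force: [-0.5, -0.5, 0.1]
width: 0.0374
finger_force: 0.0
```

```bash
R="python3 -m handwheel"
$R '[[0,0,0,0,0,0],[0,0,0,0,0,0],[0,0,0,0,0,0],[0,0,0,0,0,0],[0,0,0,0,0,0],[0,0,0,0,0,0]]' 1
$R '[[0,0,-0.1,0,0,0],[0,0,-0.25,0,0,0],[0,0,-0.4,0,0,0],[0,0,-0.55,0,0,0],[0,0,-0.65,0,0,0],[0,0,-0.65,0,0,0],[0,0,-0.65,0,0,0]]'
python3 - <<'E'
from h import *
t=viewer.snapshot("top");s=viewer.snapshot("scene");np.save("t1.npy",t)
crop=lambda im,x,y,w,h:cv2.resize(im[y:y+h,x:x+w,::-1],(400,400),interpolation=cv2.INTER_CUBIC)
cv2.imwrite("pics/c3.png",np.clip(np.hstack([crop(t,310,210,90,90),crop(s,70,160,100,100)])*1.6,0,255).astype(np.uint8))
# rod held: y mid of rod at bench -0.015 ; bench o
o=np.array([.492,.1789]);y=np.radians(84.97);ey=np.array([np.cos(y),np.sin(y)]);ex=np.array([ey[1],-ey[0]])
p=o-ex*.0008+ey*-.014
st=robot.get_obs()["tool_pos"]
plan((.46,-.12,.18,45),(*p,.18,84.97),(*p,.0455,84.97))
E
```

```text
time: 4.02
tool_pos: [0.4542, -0.2866, 0.0295]
ee_rot: [-3.141, -0.0, 0.28]
wrist_force: [0.6, -0.3, -1.0]
width: 0.0007
finger_force: 0.0
time: 4.6
tool_pos: [0.4548, -0.2871, 0.1608]
ee_rot: [3.139, -0.002, 0.28]
wrist_force: [-1.3, -0.3, -0.4]
width: 0.0006
finger_force: 0.0
from [ 0.4534 -0.286   0.1577] [-1.7986e+02  1.0000e-01  1.6050e+01]
(0.46, -0.12, 0.18, 45) [0.261, -0.789, -0.11, -0.005, 0.002, -0.965] rows>=4.0
 [0.557, -0.451, -0.0, -0.0, 0.0, -0.666] rows>=3.4
(np.float64(0.4899755981390697), np.float64(0.16502405689311672), 0.18, 84.97) [0.677, -0.233, -0.0, -0.0, 0.0, -0.666] rows>=3.4
(np.float64(0.4899755981390697), np.float64(0.16502405689311672), 0.0455, 84.97) [-0.0, -0.0, 0.673, -0.0, -0.0, -0.0] rows>=3.2
```

View pics/c3.png

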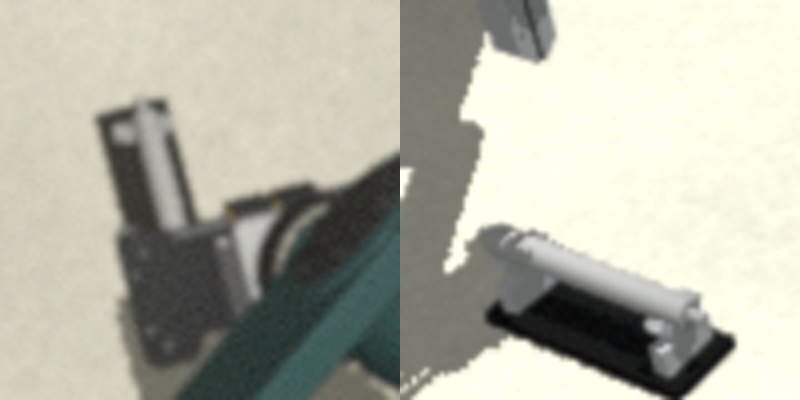

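The rod is still on its stand. It lies across the right crop from about (485,240) to (690,310), and the shut fingertips are at (520,50). The grasp missed, so I'll check the rod position by triangulation.

Run:
```python
from h import *
np.set_printoptions(precision=4,suppress=True)
for p in((.531,-.265,.045),(.4538,-.286,.045),(.3763,-.3064,.045),robot.get_obs()["tool_pos"]): print(p,proj("top",p),proj("scene",p))
# scene: rod ends in initial picture (800x600): near (145,345), (228,372)
for e in((145,345),(225,371)):
    print(onz("scene",e[0]*.64,e[1]*.64,.045))
print(tri((342.07,232.07),(225*.64,371*.64)),tri((355.2,286),(145*.64,345*.64)))
print({k:np.round(v,3).tolist() for k,v in robot.get_obs().items()})
s=np.load("scene0.npy");s1=viewer.snapshot("scene")
print(s.shape)
cv2.imwrite("pics/c4.png",np.hstack([cv2.resize(x[200:270,80:160,::-1],(400,350),interpolation=cv2.INTER_CUBIC) for x in(s,s1)]))
```

```text
(0.531, -0.265, 0.045) [341.4005 231.7473] [146.1134 239.2706]
(0.4538, -0.286, 0.045) [348.2017 258.4887] [117.6273 227.7728]
(0.3763, -0.3064, 0.045) [354.8565 285.5658] [ 91.177  216.8413]
[ 0.4534 -0.286   0.1577] [358.2555 262.0938] [105.4333 185.7208]
[ 0.3917 -0.3109  0.045 ]
[ 0.5229 -0.2648  0.045 ]
(array([ 0.5295, -0.2667,  0.0505]), array([0.0016])) (array([ 0.3749, -0.3079,  0.0336]), array([0.0038]))
{'time': 4.7, 'joint_positions': [-0.669, 0.064, 1.436, 0.0, 1.645, 0.622], 'qvel': [0.0, 0.012, 0.018, 0.003, 0.002, -0.0], 'joint_torque': [0.02, -34.06, -31.21, 0.072, -0.043, 0.0], 'tool_pos': [0.453, -0.286, 0.158], 'ee_rot': [-3.139, 0.002, 0.28], 'wrist_force': [0.036, 0.231, -0.796], 'wrist_torque': [-0.033, 0.153, -0.049], 'finger_force': 0.0, 'width': 0.0}
(384, 512, 3)
```

View pics/c4.png

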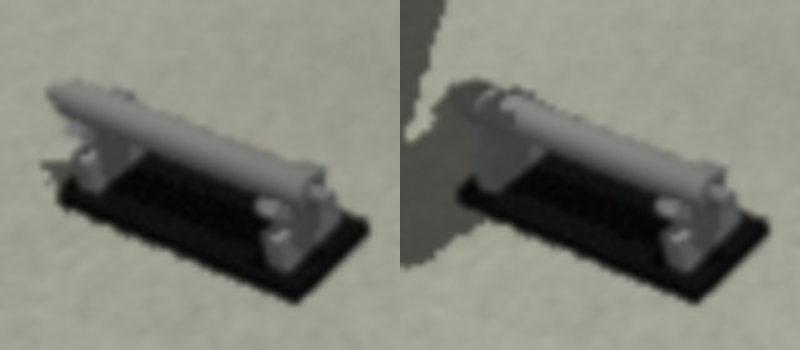

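Run:
```python
from h import *
np.set_printoptions(precision=4,suppress=True)
s0=np.load("scene0.npy");s1=viewer.snapshot("scene")
for p in((.2425,.545,.177),(.204,.459,.177)): print(proj("scene",p),proj("scene",(p[0],p[1],p[2]+.025)))
p=np.array(robot.get_obs()["tool_pos"]);a=proj("scene",p)
print(p,a,[proj("scene",p+[0,0,d]) for d in(.01,.02,.03)])
o=np.hstack([cv2.resize(s0[10:60,240:310,::-1],(400,286),interpolation=cv2.INTER_CUBIC),cv2.resize(s1[140:190,70:140,::-1],(400,286),interpolation=cv2.INTER_CUBIC)])
cv2.imwrite("pics/c5.png",np.clip(o*1.5,0,255).astype(np.uint8))
```

```text
[291.9963  48.645 ] [292.1748  41.1217]
[266.1379  52.8544] [266.0464  45.2325]
[ 0.4532 -0.2858  0.1571] [105.5239 185.8727] [array([104.3625, 181.8393]), array([103.1851, 177.7501]), array([101.9913, 173.604 ])]
```

View pics/c5.png

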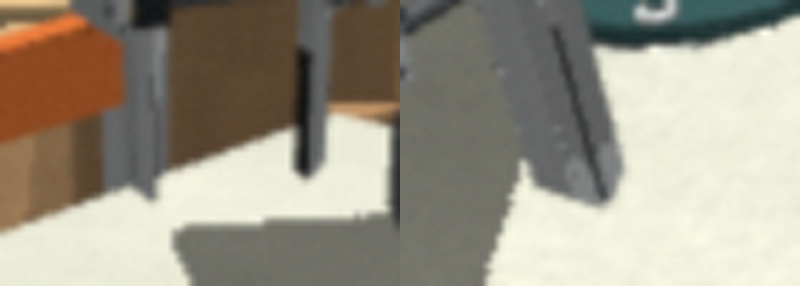

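Both at the start and now, the real fingertips are about 28 mm higher than the reported TCP. The tips show at scene (102,174), while the reported TCP projects to (105.5,186). The fingers therefore closed just over the rod. I'll carry this tool-z offset from here on, reopen and go deeper, watching the force.

```bash
R="python3 -m handwheel"
$R '[[0,0,0,0,0,0],[0,0,0,0,0,0],[0,0,0,0,0,0],[0,0,0,0,0,0],[0,0,0,0,0,0],[0,0,0,0,0,0],[0,0,0,0,0,0],[0,0,0,0,0,0],[0,0,0,0,0,0],[0,0,0,0,0,0]]' -1
$R '[[0,0,0,0,0,0],[0,0,0,0,0,0],[0,0,0,0,0,0],[0,0,0,0,0,0],[0,0,0,0,0,0]]' -1
$R '[[0,0,0.15,0,0,0],[0,0,0.3,0,0,0],[0,0,0.45,0,0,0],[0,0,0.6,0,0,0],[0,0,0.7,0,0,0],[0,0,0.75,0,0,0],[0,0,0.77,0,0,0],[0,0,0.77,0,0,0]]'
```

```text
time: 5.63
tool_pos: [0.4542, -0.2866, 0.1596]
ee_rot: [3.142, -0.0, 0.28]
wrist_force: [-0.1, -0.3, 0.4]
width: 0.0641
finger_force: 0.0
time: 6.05
tool_pos: [0.4542, -0.2866, 0.1595]
ee_rot: [-3.142, -0.0, 0.28]
wrist_force: [-0.1, -0.8, 0.8]
width: 0.0935
finger_force: 0.0
time: 6.72
tool_pos: [0.454, -0.2864, 0.0052]
ee_rot: [-3.141, 0.0, 0.28]
wrist_force: [0.3, 0.7, 0.1]
width: 0.0936
finger_force: 0.0
```

```bash
R="python3 -m handwheel"
Z='[[0,0,0,0,0,0],[0,0,0,0,0,0],[0,0,0,0,0,0],[0,0,0,0,0,0],[0,0,0,0,0,0],[0,0,0,0,0,0],[0,0,0,0,0,0]]'
$R '[[0,0,0,0,0,0],[0,0,0,0,0,0],[0,0,0,0,0,0],[0,0,0,0,0,0],[0,0,0,0,0,0],[0,0,0,0,0,0],[0,0,0,0,0,0],[0,0,0,0,0,0],[0,0,0,0,0,0],[0,0,0,0,0,0]]' 1
$R '[[0,0,0,0,0,0],[0,0,0,0,0,0],[0,0,0,0,0,0],[0,0,0,0,0,0]]' 1
```

```text
time: 7.55
tool_pos: [0.4541, -0.2866, 0.0055]
ee_rot: [-3.141, 0.0, 0.28]
wrist_force: [0.3, 0.1, 0.0]
width: 0.0309
finger_force: 0.0
time: 7.88
tool_pos: [0.4547, -0.2881, 0.006]
ee_rot: [3.139, -0.001, 0.28]
wrist_force: [1.3, -4.4, -1.9]
width: 0.0164
finger_force: 30.0
```

```bash
R="python3 -m handwheel"
$R '[[0,0,-0.1,0,0,0],[0,0,-0.25,0,0,0],[0,0,-0.4,0,0,0],[0,0,-0.55,0,0,0],[0,0,-0.65,0,0,0],[0,0,-0.65,0,0,0],[0,0,-0.65,0,0,0]]'
python3 - <<'E'
from h import *
o=np.array([.492,.1789]);y=np.radians(84.97);ey=np.array([np.cos(y),np.sin(y)]);ex=np.array([ey[1],-ey[0]])
p=(o-ex*.0006+ey*-.014).round(4)
plan((.46,-.12,.15,45),(*p,.15,84.97),(*p,.04,84.97))
E
```

```text
time: 8.47
tool_pos: [0.4542, -0.2862, 0.1354]
ee_rot: [-3.141, -0.001, 0.28]
wrist_force: [0.4, -0.1, -4.2]
width: 0.0161
finger_force: 30.0
from [ 0.4542 -0.2862  0.1354] [-1.7997e+02 -3.0000e-02  1.6070e+01]
(0.46, -0.12, 0.15, 45) [0.258, -0.79, -0.072, -0.001, -0.001, -0.964] rows>=4.0
 [0.557, -0.45, -0.0, 0.0, 0.0, -0.666] rows>=3.4
(np.float64(0.4902), np.float64(0.165), 0.15, 84.97) [0.678, -0.233, -0.0, 0.0, 0.0, -0.666] rows>=3.4
(np.float64(0.4902), np.float64(0.165), 0.04, 84.97) [-0.0, -0.0, 0.55, 0.0, 0.0, -0.0] rows>=2.6
```

```bash
R="python3 -m handwheel"
$R '[[0.06,-0.2,-0.07,0,0,-0.24],[0.13,-0.4,-0.07,0,0,-0.48],[0.2,-0.6,-0.07,0,0,-0.72],[0.258,-0.79,-0.072,0,0,-0.964],[0.258,-0.79,-0.072,0,0,-0.964],[0.258,-0.79,-0.072,0,0,-0.964]]'
$R '[[0.14,-0.112,0,0,0,-0.167],[0.28,-0.225,0,0,0,-0.333],[0.42,-0.338,0,0,0,-0.5],[0.557,-0.45,0,0,0,-0.666],[0.557,-0.45,0,0,0,-0.666]]'
$R '[[0.17,-0.058,0,0,0,-0.167],[0.34,-0.116,0,0,0,-0.333],[0.51,-0.175,0,0,0,-0.5],[0.678,-0.233,0,0,0,-0.666],[0.678,-0.233,0,0,0,-0.666],[0.678,-0.233,0,0,0,-0.666]]'
python3 - <<'E'
from h import *
o=np.array([.492,.1789]);y=np.radians(84.97);ey=np.array([np.cos(y),np.sin(y)]);ex=np.array([ey[1],-ey[0]])
p=(o-ex*.0006+ey*-.014).round(4)
plan((*p,.04,84.97))
E
```

```text
time: 8.97
tool_pos: [0.4583, -0.1175, 0.1468]
ee_rot: [-3.136, 0.002, 0.789]
wrist_force: [0.8, -1.0, -3.0]
width: 0.0162
finger_force: 30.0
time: 9.38
tool_pos: [0.4743, 0.0267, 0.1476]
ee_rot: [-3.136, -0.002, 1.14]
wrist_force: [-0.3, -0.8, -3.0]
width: 0.016
finger_force: 30.0
time: 9.88
tool_pos: [0.4898, 0.1643, 0.1475]
ee_rot: [-3.137, 0.002, 1.482]
wrist_force: [-1.2, 0.2, -3.0]
width: 0.0159
finger_force: 30.0
from [0.4898 0.1643 0.1475] [-1.7976e+02  1.2000e-01  8.4940e+01]
(np.float64(0.4902), np.float64(0.165), 0.04, 84.97) [0.005, 0.004, 0.537, -0.008, 0.004, -0.001] rows>=2.6
```

```bash
R="python3 -m handwheel"
$R '[[0,0,0.15,0,0,0],[0,0,0.3,0,0,0],[0,0,0.45,0,0,0],[0,0,0.55,0,0,0],[0,0,0.6,0,0,0],[0,0,0.6,0,0,0],[0,0,0.6,0,0,0]]'
$R '[[0,0,0.015,0,0,0],[0,0,0.03,0,0,0],[0,0,0.04,0,0,0],[0,0,0.04,0,0,0],[0,0,0.04,0,0,0]]'
```

```text
time: 10.47
tool_pos: [0.4906, 0.1632, 0.0298]
ee_rot: [-3.141, 0.001, 1.48]
wrist_force: [0.1, 0.6, -2.3]
width: 0.0162
finger_force: 30.0
time: 10.88
tool_pos: [0.4907, 0.1647, 0.0224]
ee_rot: [3.141, -0.0, 1.483]
wrist_force: [-0.2, -0.0, -2.6]
width: 0.0161
finger_force: 30.0
```

```bash
R="python3 -m handwheel"
$R '[[0,0,0.005,0,0,0],[0,0,0.01,0,0,0],[0,0,0.01,0,0,0],[0,0,0.01,0,0,0]]'
python3 - <<'E'
from h import *
t=viewer.snapshot("top");s=viewer.snapshot("scene")
cv2.imwrite("pics/c6.png",np.clip(np.hstack([cv2.resize(t[200:275,140:265,::-1],(400,240),interpolation=cv2.INTER_CUBIC),cv2.resize(s[100:190,200:330,::-1],(400,240),interpolation=cv2.INTER_CUBIC)])*1.5,0,255).astype(np.uint8))
E
```

```text
time: 11.22
tool_pos: [0.491, 0.1647, 0.0207]
ee_rot: [3.14, -0.0, 1.482]
wrist_force: [-0.2, 0.2, 1.0]
width: 0.0161
finger_force: 30.0
```

View pics/c6.png

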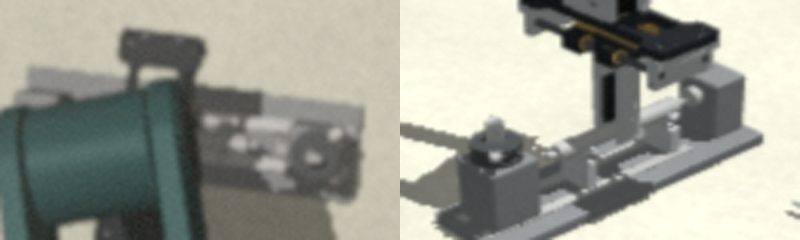

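The scene crop shows the rod lying in both rests between the tailstock and headstock, with the right end near the headstock cup at about (690,95). The force confirms contact, so I'll release.

```bash
R="python3 -m handwheel"
$R '[[0,0,0,0,0,0],[0,0,0,0,0,0],[0,0,0,0,0,0],[0,0,0,0,0,0],[0,0,0,0,0,0],[0,0,0,0,0,0],[0,0,0,0,0,0],[0,0,0,0,0,0]]' -1
$R '[[0,0,-0.15,0,0,0],[0,0,-0.3,0,0,0],[0,0,-0.45,0,0,0],[0,0,-0.6,0,0,0],[0,0,-0.7,0,0,0],[0,0,-0.75,0,0,0],[0,0,-0.75,0,0,0]]' -1
python3 - <<'E'
from h import *
o=np.array([.492,.1789]);y=np.radians(84.97);ey=np.array([np.cos(y),np.sin(y)]);ex=np.array([ey[1],-ey[0]])
p=(o+ey*-.22).round(4)
plan((*p,.17,-5.03),(*p,.030,-5.03))
E
```

```text
time: 11.98
tool_pos: [0.4904, 0.1645, 0.02]
ee_rot: [-3.142, -0.0, 1.482]
wrist_force: [-0.4, 0.5, 0.7]
width: 0.0661
finger_force: 0.0
time: 12.57
tool_pos: [0.492, 0.1648, 0.173]
ee_rot: [3.136, -0.002, 1.482]
wrist_force: [-0.2, -0.5, 0.1]
width: 0.0938
finger_force: 0.0
from [0.492  0.1648 0.173 ] [ 1.7968e+02 -1.0000e-01  8.4930e+01]
 [-0.343, -0.002, 0.004, 0.002, -0.004, 1.0] rows>=4.2
 [-0.298, 0.17, 0.005, 0.002, -0.004, 1.0] rows>=4.2
(np.float64(0.4727), np.float64(-0.0403), 0.17, -5.03) [-0.173, 0.296, 0.005, 0.002, -0.004, 1.0] rows>=4.2
(np.float64(0.4727), np.float64(-0.0403), 0.03, -5.03) [-0.0, -0.0, 0.7, -0.0, -0.0, -0.0] rows>=3.4
```

```bash
R="python3 -m handwheel"
$R '[[-0.2,0,0,0,0,0],[-0.4,0,0,0,0,0],[-0.6,0,0,0,0,0],[-0.8,0,0,0,0,0],[-0.95,0,0,0,0,0],[-0.97,0,0,0,0,0],[-0.97,0,0,0,0,0]]' 1
python3 - <<'E'
from h import *
np.set_printoptions(precision=4,suppress=True)
o=np.array([.492,.1789]);y=np.radians(84.97);ey=np.array([np.cos(y),np.sin(y)]);ex=np.array([ey[1],-ey[0]])
P=np.array(robot.get_obs()["tool_pos"])[:2];print("tool bench",(P-o)@ex,(P-o)@ey)
p=(o-ex*.0006+ey*-.211).round(4);plan((*p,.17,84.97),(*p,.022,84.97))
t=viewer.snapshot("top");np.save("t2.npy",t)
s=viewer.snapshot("scene");cv2.imwrite("pics/c7.png",np.clip(np.vstack([cv2.resize(t[215:265,140:265,::-1],(750,300),interpolation=cv2.INTER_CUBIC),cv2.resize(s[115:172,200:342,::-1],(750,300),interpolation=cv2.INTER_CUBIC)])*1.5,0,255).astype(np.uint8))
E
```

```text
time: 13.15
tool_pos: [0.4722, -0.03, 0.1678]
ee_rot: [-3.138, -0.001, 1.479]
wrist_force: [-0.6, -0.3, 0.1]
width: 0.0507
finger_force: 0.0
tool bench -0.001424958492585178 -0.20981456152381275
from [ 0.4722 -0.03    0.1678] [-179.8    -0.04   84.72]
(np.float64(0.4729), np.float64(-0.0312), 0.17, 84.97) [-0.006, 0.004, -0.011, -0.007, -0.001, -0.008] rows>=0.1
(np.float64(0.4729), np.float64(-0.0312), 0.022, 84.97) [-0.0, -0.0, 0.74, -0.0, -0.0, -0.0] rows>=3.5
```

View pics/c7.png

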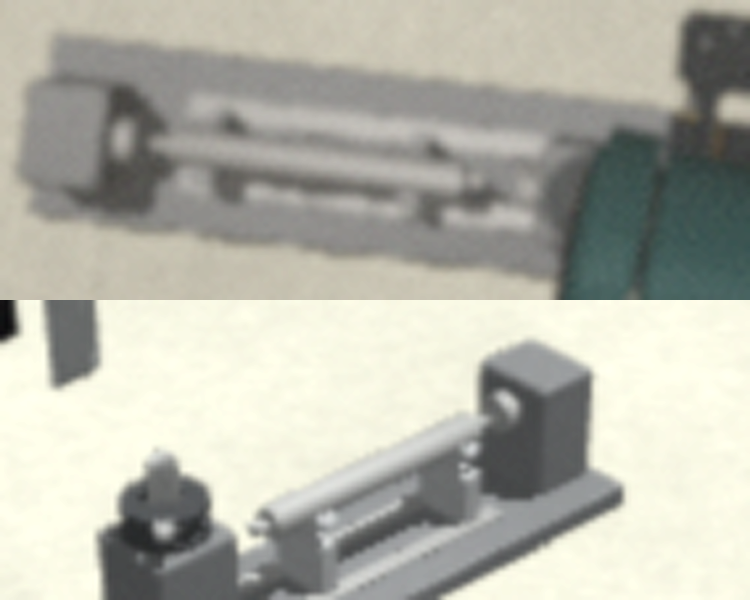

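The rod lies straight in both V-rests, ends at top crop (150,145) and (490,190), on axis with the headstock cup. The next step is to lower the shut fingers behind the tailstock and push.

```bash
R="python3 -m handwheel"
$R '[[0,0,0,0,0,0],[0,0,0.1,0,0,0],[0,0,0.2,0,0,0],[0,0,0.3,0,0,0],[0,0,0.4,0,0,0],[0,0,0.5,0,0,0],[0,0,0.6,0,0,0],[0,0,0.7,0,0,0],[0,0,0.74,0,0,0],[0,0,0.74,0,0,0]]' 1
$R '[[0.05,0,0,0,0,0],[0.1,0,0,0,0,0],[0.15,0,0,0,0,0],[0.18,0,0,0,0,0],[0.18,0,0,0,0,0]]'
$R '[[0.02,0,0,0,0,0],[0.04,0,0,0,0,0],[0.06,0,0,0,0,0],[0.08,0,0,0,0,0],[0.08,0,0,0,0,0]]'
```

```text
time: 14.08
tool_pos: [0.4713, -0.0271, 0.0195]
ee_rot: [-3.136, -0.001, 1.485]
wrist_force: [-0.2, -0.2, 0.2]
width: 0.0004
finger_force: 0.0
time: 14.5
tool_pos: [0.4775, 0.0088, 0.0232]
ee_rot: [3.139, -0.001, 1.484]
wrist_force: [-0.5, -0.3, -1.1]
width: 0.0004
finger_force: 0.0
time: 14.92
tool_pos: [0.4782, 0.0237, 0.0221]
ee_rot: [3.141, -0.001, 1.483]
wrist_force: [0.9, -0.7, 0.4]
width: -0.0001
finger_force: 0.4
```

```bash
R="python3 -m handwheel"
$R '[[0.015,0,0,0,0,0],[0.03,0,0,0,0,0],[0.045,0,0,0,0,0],[0.05,0,0,0,0,0],[0.05,0,0,0,0,0]]'
$R '[[0.01,0,0,0,0,0],[0.02,0,0,0,0,0],[0.02,0,0,0,0,0],[0.02,0,0,0,0,0]]'
python3 - <<'E'
from h import *
np.set_printoptions(precision=4,suppress=True)
o=np.array([.492,.1789]);y=np.radians(84.97);ey=np.array([np.cos(y),np.sin(y)]);ex=np.array([ey[1],-ey[0]])
P=np.array(robot.get_obs()["tool_pos"])[:2];print("tool bench",(P-o)@ex,(P-o)@ey)
s=viewer.snapshot("scene");cv2.imwrite("pics/c8.png",np.clip(cv2.resize(s[90:190,200:342,::-1],(800,563),interpolation=cv2.INTER_CUBIC)*1.5,0,255).astype(np.uint8))
for v in(0,.03,.04):
  for z,yy in((.1,-.145),(.082,-.173)):
    X=np.r_[o+ey*(yy+v),z];print(v,z,proj("scene",X))
E
```

```text
time: 15.33
tool_pos: [0.4789, 0.0325, 0.022]
ee_rot: [3.141, 0.001, 1.482]
wrist_force: [-0.3, -5.2, 1.9]
width: 0.0007
finger_force: 2.3
time: 15.67
tool_pos: [0.4793, 0.0367, 0.022]
ee_rot: [3.141, 0.0, 1.482]
wrist_force: [0.6, -4.3, 1.2]
width: 0.0006
finger_force: 2.2
tool bench -0.00021318899208887983 -0.14275202331433498
0 0.1 [231.1939 152.4932]
0 0.082 [222.7652 162.7835]
0.03 0.1 [240.5268 148.2107]
0.03 0.082 [232.2487 158.3409]
0.04 0.1 [243.5794 146.8099]
0.04 0.082 [235.3504 156.8878]
```

View pics/c8.png

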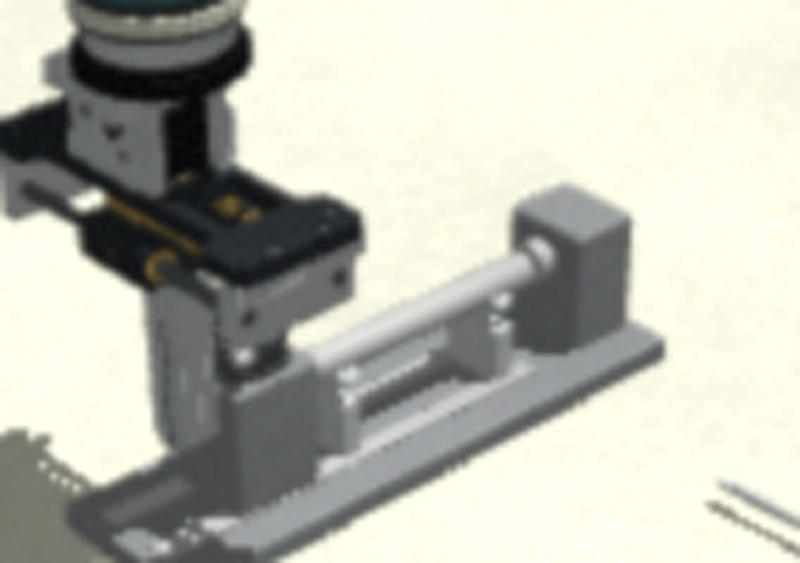

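The rod is entering the headstock cup at (540,250), and the tailstock is close behind it at about (265,420). I'll keep pushing in small steps until the force rises.

```bash
R="python3 -m handwheel"
$R '[[0.005,0,0,0,0,0],[0.01,0,0,0,0,0],[0.01,0,0,0,0,0]]'
$R '[[0.005,0,0,0,0,0],[0.01,0,0,0,0,0],[0.01,0,0,0,0,0]]'
```

```text
time: 15.97
tool_pos: [0.4794, 0.0381, 0.0221]
ee_rot: [3.141, 0.002, 1.482]
wrist_force: [-0.3, -5.6, 2.9]
width: 0.0004
finger_force: 3.1
time: 16.22
tool_pos: [0.4794, 0.038, 0.0221]
ee_rot: [3.141, 0.006, 1.482]
wrist_force: [-0.4, -11.6, 2.9]
width: 0.0004
finger_force: 5.5
```

The tailstock stopped dead at tool y 0.038 with the force rising to 11.6 N, so the rod is home. I'll back off, rise, and go above the black knob with the fingers at 60 mm.

```bash
R="python3 -m handwheel"
$R '[[-0.05,0,0,0,0,0],[-0.1,0,0,0,0,0],[-0.15,0,0,0,0,0],[-0.2,0,-0.1,0,0,0],[-0.2,0,-0.25,0,0,0],[-0.2,0,-0.4,0,0,0],[-0.2,0,-0.5,0,0,0],[-0.2,0,-0.5,0,0,0]]' -0.28
python3 - <<'E'
from h import *
np.set_printoptions(precision=4,suppress=True)
i=viewer.snapshot("top").astype(int);np.save("t3.npy",i)
print("knob",i.mean(2)[216:234,284:301].astype(int))
b=((i[:,:,2]-i[:,:,0]>30)*255).astype(np.uint8)[235:262,265:295];m=cv2.moments(b,True);print("blue",onz("top",265+m["m10"]/m["m00"],235+m["m01"]/m["m00"],.03))
plan((.5466,-.1203,.11,90.9),(.5466,-.1203,-.020,90.9))
E
```

```text
time: 16.88
tool_pos: [0.479, 0.0008, 0.1271]
ee_rot: [3.132, -0.001, 1.482]
wrist_force: [-0.2, 0.1, 1.2]
width: 0.0503
finger_force: 0.0
knob [[127 128 128 126 125 124 125 125 126 125 126 126 127 128 127 125 125]
 [128 128 126 123 117 114 112 113 115 114 116 121 127 129 127 128 127]
 [127 127 123 114  96  83  78  84  96  95  94  99 114 125 127 129 129]
 [128 122 111  91  66  50  51  68  89  85  67  72  91 113 124 127 128]
 [125 115  88  62  45  41  45  71  94  85  57  47  64  91 113 123 126]
 [122 100  68  45  36  39  45  75  97  85  55  42  47  65  94 118 126]
 [115  87  53  40  38  43  46  76  99  88  58  39  37  49  82 113 127]
 [114  79  48  36  39  38  44  72  93  81  55  39  39  42  72 105 123]
 [110  75  49  39  40  42  42  54  71  60  44  41  38  41  59  92 118]
 [109  75  42  39  41  39  41  41  46  45  37  39  39  38  51  86 115]
 [115  83  50  39  39  38  36  38  39  40  34  38  38  40  54  85 116]
 [123 100  65  42  38  41  38  38  39  37  38  39  38  44  58  88 116]
 [127 114  87  54  41  39  39  37  40  37  40  39  41  51  65  91 117]
 [126 122 105  76  55  45  40  39  39  39  41  44  53  61  76  99 119]
 [126 125 120 101  83  64  48  47  45  46  52  55  63  71  89 110 122]
 [126 129 125 120 111  92  73  62  54  57  61  68  73  81 101 119 125]
 [128 127 127 128 123 114  97  81  71  73  73  79  89 102 115 124 128]
 [127 127 126 126 128 124 116 104  96  95  96 102 113 119 126 126 128]]
blue [ 0.4813 -0.1014  0.03  ]
from [0.4776 0.0009 0.1243] [179.69  -0.06  84.92]
(0.5466, -0.1203, 0.11, 90.9) [-0.573, 0.397, 0.073, 0.01, -0.002, -0.199] rows>=3.4
(0.5466, -0.1203, -0.02, 90.9) [0.0, -0.0, 0.65, -0.0, 0.0, 0.0] rows>=3.1
```

```bash
python3 -c "
from h import *
plan((.5466,-.1203,.11,120.9),(.5466,-.1203,-.020,120.9))"
```

```text
from [0.4776 0.0009 0.1243] [ 1.7969e+02 -6.0000e-02  8.4920e+01]
 [-0.287, 0.198, 0.037, 0.005, 0.001, -0.6] rows>=2.5
(0.5466, -0.1203, 0.11, 120.9) [-0.334, 0.1, 0.036, 0.005, 0.001, -0.6] rows>=2.5
(0.5466, -0.1203, -0.02, 120.9) [0.0, -0.0, 0.65, -0.0, 0.0, 0.0] rows>=3.1
```

```bash
R="python3 -m handwheel"
$R '[[-0.14,0.1,0.02,0,0,-0.3],[-0.287,0.198,0.037,0,0,-0.6],[-0.287,0.198,0.037,0,0,-0.6],[-0.287,0.198,0.037,0,0,-0.6]]' -0.28
$R '[[-0.17,0.05,0.02,0,0,-0.3],[-0.334,0.1,0.036,0,0,-0.6],[-0.334,0.1,0.036,0,0,-0.6],[-0.334,0.1,0.036,0,0,-0.6],[-0.334,0.1,0.036,0,0,-0.6],[-0.334,0.1,0.036,0,0,-0.6]]' -0.28
python3 -c "
from h import *
plan((.5466,-.1203,-.020,120.9))"
```

```text
time: 17.27
tool_pos: [0.509, -0.0604, 0.1114]
ee_rot: [-3.137, -0.003, 1.795]
wrist_force: [-0.1, 0.5, -0.6]
width: 0.0602
finger_force: 0.0
time: 17.77
tool_pos: [0.544, -0.1189, 0.1067]
ee_rot: [-3.141, -0.002, 2.11]
wrist_force: [-0.2, 0.2, 0.0]
width: 0.0601
finger_force: 0.0
from [ 0.544  -0.1189  0.1067] [-1.7998e+02 -9.0000e-02  1.2087e+02]
(0.5466, -0.1203, -0.02, 120.9) [-0.014, 0.008, 0.634, -0.001, -0.003, -0.001] rows>=3.0
```

```bash
R="python3 -m handwheel"
$R '[[-0.014,0.008,0.12,0,0,0],[-0.014,0.008,0.25,0,0,0],[-0.014,0.008,0.38,0,0,0],[-0.014,0.008,0.48,0,0,0],[-0.014,0.008,0.55,0,0,0],[-0.014,0.008,0.58,0,0,0],[-0.014,0.008,0.61,0,0,0],[-0.014,0.008,0.61,0,0,0],[-0.014,0.008,0.61,0,0,0]]'
python3 - <<'E'
from h import *
print(robot.get_obs()["tool_pos"])
s=viewer.snapshot("scene");p=np.array(robot.get_obs()["tool_pos"]);print(proj("scene",p),proj("scene",p+[0,0,.028]))
E
```

```text
time: 18.52
tool_pos: [0.5482, -0.1215, -0.0137]
ee_rot: [3.14, 0.001, 2.111]
wrist_force: [-0.3, -0.2, -0.0]
width: 0.0601
finger_force: 0.0
[ 0.54817958 -0.12154159 -0.01368661]
[205.93460081 230.1869211 ] [204.78349003 221.10005514]
```

```bash
R="python3 -m handwheel"
$R '[[0.003,0,0.015,0,0,0],[0.005,0,0.027,0,0,0],[0.005,0,0.027,0,0,0],[0.005,0,0.027,0,0,0]]'
$R '[[0,0,0,0,0,0],[0,0,0,0,0,0],[0,0,0,0,0,0],[0,0,0,0,0,0],[0,0,0,0,0,0],[0,0,0,0,0,0],[0,0,0,0,0,0]]' 1
```

```text
time: 18.9
tool_pos: [0.5471, -0.1209, -0.02]
ee_rot: [3.142, -0.0, 2.111]
wrist_force: [0.5, 0.6, -0.2]
width: 0.0603
finger_force: 0.0
time: 19.48
tool_pos: [0.5472, -0.1209, -0.0199]
ee_rot: [3.141, 0.0, 2.111]
wrist_force: [0.8, -0.1, 1.7]
width: 0.0396
finger_force: 30.0
```

```bash
R="python3 -m handwheel"
$R '[[0,0,-0.1,0,0,0],[0,0,-0.25,0,0,0],[0,0,-0.4,0,0,0],[0,0,-0.55,0,0,0],[0,0,-0.65,0,0,0],[0,0,-0.7,0,0,0],[0,0,-0.7,0,0,0],[0,0,-0.7,0,0,0]]'
python3 - <<'E'
from h import *
np.set_printoptions(precision=4,suppress=True,linewidth=150)
o=np.array([.492,.1789]);y=np.radians(84.97);ey=np.array([np.cos(y),np.sin(y)]);ex=np.array([ey[1],-ey[0]])
t=viewer.snapshot("top");s=viewer.snapshot("scene");np.save("t4.npy",t);np.save("s4.npy",s)
c=o+ey*-.105
for n,im in(("top",t),("scene",s)):
    u=proj(n,np.r_[c,.1]);v=proj(n,np.r_[c,.122]);print(n,"collar",u,"shafttop",v)
    x,yy=np.round(u).astype(int);print(x-12,yy-14);print(im.mean(2)[yy-14:yy+12,x-12:x+13].astype(int))
E
```

```text
time: 20.15
tool_pos: [0.5468, -0.1207, 0.1192]
ee_rot: [-3.141, -0.001, 2.111]
wrist_force: [0.1, -0.5, -0.7]
width: 0.0396
finger_force: 30.0
top collar [223.868  246.0775] shafttop [223.3765 246.4946]
212 232
[[102  98  99  98  99  99  98 100 100 101 100  99  99 101  99  99  98  98 101 100  99 101  99  97  98]
 [101 101  98  98 100 100  99  99  98  99  99 100  98  99  99  98  98 100 100  99  99  99  98  99  98]
 [105 103 101  98 101 100  99  98  98  98  97  98  99  97  98  99  99 100  99 101 100  99  99  99  99]
 [115 113 110 107 105 101  96  91  90  89  92  91  95  94  95  97  97  98  97 100  99  98  97  98  99]
 [123 125 124 123 119 107  92  83  81  77  80  80  82  85  86  89  91  91  95  96  98  95  96  97  98]
 [115 124 129 130 124 108  95  89  86  84  79  77  76  74  75  79  81  84  93  99  95  87  89  97 101]
 [ 98 112 124 128 120 106 101  98  95  89  85  78  77  74  74  77  83  95 108 113 102  83  79 101 106]
 [ 75  89 106 113 110 101  97  96  90  85  78  73  72  71  69  72  86 106 121 123 109  81  71  94 109]
 [ 63  72  87  95  93  92  92  87  76  72  68  68  68  65  65  6
[... 3839 characters left out ...]
  29  31  34  45  83 128 137 114  72  44  34  32  32  42  63 107 123 120 141 150]
 [ 88  65  49  35  31  29  30  29  41  77 119 127 112  71  40  32  30  35  51  61 101 111 112 123 141]
 [ 76  59  49  37  30  29  29  29  34  51  82  88  82  53  33  33  33  42  50  81 105 109 106 102 112]
 [ 60  55  51  43  34  31  29  29  30  35  45  48  46  35  33  43  48  54  72  97 105  97  87  79  80]
 [ 53  50  51  50  45  37  34  32  31  31  32  33  37  37  41  52  71  91  96  95  87  77  71  68  69]
 [ 52  50  50  50  52  50  57  47  39  37  38  45  52  66  79  94  97  82  81  77  72  68  67  66  66]
 [ 53  50  50  49  51  59  69  58  49  48  54  86  97 101 100  95  85  70  68  68  66  66  66  67  66]]
```

Run:
```python
from h import *
np.set_printoptions(precision=4,suppress=True,linewidth=190)
o=np.array([.492,.1789]);y=np.radians(84.97);ey=np.array([np.cos(y),np.sin(y)]);ex=np.array([ey[1],-ey[0]])
c=o-ex*.0006-ey*.1057;print(c)
for n,u in(("top",(230.3,239.4)),("scene",(242.75,152.3))):
  for z in(.095,.1):
    d=onz(n,*u,z)[:2]-c;print(n,z,"tab world yaw",np.degrees(np.arctan2(d[1],d[0])),np.linalg.norm(d))
for a in(-50,-43,-36):
  X=np.r_[c+.028*np.array([np.cos(np.radians(a)),np.sin(np.radians(a))]),.097];print(a,proj("top",X),proj("scene",X))
s=np.load("s4.npy");p=np.array(robot.get_obs()["tool_pos"]);p[2]=.139
u=proj("scene",p);v=proj("scene",p+[0,0,.037]);print("knob bottom",u,"top",v,"ptr tip",proj("scene",p+[.02,0,.037]))
x,yy=np.round(v).astype(int);print(x-18,yy-10);print(s.mean(2)[yy-10:yy+22,x-18:x+19].astype(int))
```

```text
[0.4821 0.0737]
top 0.095 tab world yaw -40.1206088515446 0.02536638884345978
top 0.1 tab world yaw -40.23387213757866 0.02564933332639447
scene 0.095 tab world yaw -48.958474900382924 0.018326701844238652
scene 0.1 tab world yaw -47.12498248637546 0.026507449965038447
-50 [232.0825 239.981 ] [242.2132 153.6474]
-43 [231.2674 239.0635] [243.5868 153.6238]
-36 [230.3466 238.2534] [244.9554 153.5121]
knob bottom [198.8258 176.0424] top [196.9736 161.4692] ptr tip [203.185  164.9539]
179 151
[[135  93  77 ... 164 172 172]
 [145  98  78 ... 160 170 171]
 [160 108  79 ... 158 169 170]
 ...
 [166 166 165 ...  98 105 107]
 [165 165 163 ...  73  92 103]
 [166 166 166 ...  56  64  84]]
```

Run:
```python
from h import *
s=np.load("s4.npy").mean(2).astype(int)
print("cols 182..212")
for r in range(150,180): print(r,*["%3d"%k for k in s[r,182:213]])
plan((.5,.0,.15,100),(.4821,.0737,.15,77.),(.4821,.0737,.108,77.))
```

```text
cols 182..212
150  76  73  53  26  11  29  91 156 171 173 173 173 171 170 171 173 173 173 172 171 164 118  83  76  76  76  76  71  80  85 136
151  75  73  58  30  14  28  89 155 170 172 172 172 171 171 171 172 173 171 171 170 163 118  84  77  75  76  74  71  82  82 133
152  76  74  62  32  12  21  74 152 170 172 172 172 172 170 170 171 172 171 169 169 165 133  92  77  75  76  76  82  75  76 118
153  75  76  67  36  15  14  58 149 170 172 173 175 174 172 171 171 171 172 171 171 167 140  91  75  76  75  77  87  74  73 114
154  76  76  70  39  15  10  53 146 168 172 174 176 174 172 171 172 174 175 174 173 170 157 100  76  76  76  76  80  71  72 113
155  77  76  72  44  17   9  45 127 162 170 172 174 173 171 171 171 172 173 173 173 171 164 100  74  76  76  76  74  68  70 103
156  77  75  73  49  22  10  40 116 159 170 172 172 171 170 170 170 170 170 171 172 173 167 102  74  76  77  75  72  67  68  99
157  77  75  73  52  25  12  33  98 155 168 170 171 170 170 170 170 170 171 170 171 172 167 113  79  75  75  76  74  68  69  97
158  76  76  74  59  30  11  29  89 154 168 169 167 165 166 16
[... 2341 characters left out ...]
  33  71 112 149 164 167 167
177 167 167 166 165 165 165 152  85  26  11   9  10  10  11  10  10   9  10   9  11   9   9   7  10  19  64 141 163 167 167 167
178 165 163 162 163 162 162 157  94  34  11   8   7   7   7   7   9  11   8   9   9  10  10  11   8  30  89 150 165 166 162 148
179 165 163 163 162 161 162 159 112  51  17   8  12  10   8   8   7   9  10   9  10   9   8  12  28  72 136 161 165 163 142 121
from [ 0.5457 -0.1205  0.1175] [-179.84   -0.19  120.93]
(0.5, 0.0, 0.15, 100) [0.635, 0.113, -0.161, -0.006, -0.005, 0.698] rows>=3.2
(0.4821, 0.0737, 0.15, 77.0) [0.378, -0.024, -0.0, -0.0, -0.0, 0.767] rows>=3.2
(0.4821, 0.0737, 0.108, 77.0) [0.0, -0.0, 0.21, 0.0, 0.0, 0.0] rows>=1.0
```

```bash
cat >> h.py <<'E'
def pointer(im,z,box,lo=28,hi=90):
    x0,y0,x1,y1=box;g=im.mean(2)[y0:y1,x0:x1];m=np.where((g>lo)&(g<hi),g-10,0);k=np.zeros_like(m)
    n,l,st,_=cv2.connectedComponentsWithStats((m>0).astype(np.uint8),connectivity=8)
    j=1+np.argmax(st[1:,4]);yy,xx=np.nonzero(l==j)
    P=np.array([onz("scene",x0+a,y0+b,z)[:2] for a,b in zip(xx,yy)]);w=m[yy,xx]
    c=w@P/w.sum();C=((P-c)*w[:,None]).T@(P-c);v=np.linalg.eigh(C)[1][:,1];return c,np.degrees(np.arctan2(v[1],v[0]))%180,len(xx)
E
python3 - <<'E'
from h import *
s=np.load("s4.npy");z=robot.get_obs()["tool_pos"][2]+.0199+.037
c,a,n=pointer(s,z,(193,162,204,169));print(c,a,n,robot.get_obs()["tool_pos"])
E
```

```text
[ 0.55789244 -0.12392676] 175.462650423298 26 [ 0.54574513 -0.12045446  0.11745752]
```

```bash
R="python3 -m handwheel"
$R '[[0.16,0.03,-0.04,0,0,0.17],[0.32,0.06,-0.08,0,0,0.35],[0.48,0.09,-0.12,0,0,0.52],[0.635,0.113,-0.161,0,0,0.698],[0.635,0.113,-0.161,0,0,0.698],[0.635,0.113,-0.161,0,0,0.698]]'
$R '[[0.1,-0.006,0,0,0,0.175],[0.19,-0.012,0,0,0,0.35],[0.28,-0.018,0,0,0,0.525],[0.375,-0.024,0,0,0,0.7],[0.375,-0.024,0,0,0,0.7],[0.375,-0.024,0,0,0,0.7],[0.375,-0.024,0,0,0,0.7],[0.375,-0.024,0,0,0,0.7]]'
python3 - <<'E'
from h import *
plan((.4820,.0729,.108,79))
s=viewer.snapshot("scene");np.save("s5.npy",s);p=np.array(robot.get_obs()["tool_pos"]);v=proj("scene",p+[0,0,.0199+.037]);print(v)
x,y=np.round(v).astype(int)
for r in range(y-4,y+14): print(r,x-14,*["%3d"%k for k in s.mean(2)[r,x-14:x+16]])
E
```

```text
time: 20.75
tool_pos: [0.5003, 0.0008, 0.151]
ee_rot: [-3.14, -0.0, 1.749]
wrist_force: [0.1, -0.8, -1.9]
width: 0.0395
finger_force: 30.0
time: 21.42
tool_pos: [0.4836, 0.0714, 0.1514]
ee_rot: [-3.141, 0.001, 1.378]
wrist_force: [-0.2, 0.4, 0.1]
width: 0.0397
finger_force: 30.0
from [0.4836 0.0714 0.1514] [-1.7994e+02  5.0000e-02  7.8970e+01]
(0.482, 0.0729, 0.108, 79) [0.006, -0.009, 0.217, -0.002, 0.002, -0.001] rows>=1.0
[241.02508834 107.94344886]
104 227 159 159 156 137  91  67  48  23  12  13  15  24  79 144 156 126  83  66  67  69  70  71  77  75  96 146 159 159 159 160
105 227 159 159 157 139  93  67  48  23  14  10  12  21  72 138 149 120  81  68  68  70  69  72  80  76  97 148 160 161 161 161
106 227 159 159 158 149  99  68  47  22  11  14  12  15  41  76  88  75  67  66  68  69  69  71  80  75  97 147 159 162 161 162
107 227 159 159 159 153 101  67  46  21  11  16  14  11  15  24  32  44  61  67  70  71  70  70  72  74 101 148 159 159 159 159
108 227 160 160 160 154 100  60  32  13   8   9  12  13  18  36  24  37  60  66  71  70  70  71  70  71  92 146 159 160 160 160
109
[... 960 characters left out ...]
  20  57  65  69  71  80  74  70  72  90 142 157 157 158 158
117 227 158 159 159 159 152  91  32  10  10   9   7   9   6   7   6  22  57  67  69  71  80  73  70  72  89 135 153 158 157 158
118 227 161 159 160 159 154  92  32   9   8   7  10   7   8   8   8  18  56  66  69  71  80  74  72  78  90 133 153 157 158 158
119 227 160 160 160 161 155  93  35  11   8   8   9   9   9   6   8  18  49  65  69  71  78  73  71  79  90 134 155 159 159 159
120 227 158 160 160 162 156 104  46  15   7   6   9   8   8   7   7  16  47  63  69  70  72  68  67  76 107 146 159 160 160 160
121 227 159 160 161 163 156 108  49  13   7  11  10   9   8   8  10  14  47  63  66  66  63  61  71 104 141 157 160 161 161 161
```

The pointer runs straight down in the scene view (column 241.0, rows 109–112), the same direction as the tab below the collar, so the knob is lined up. Next comes the offset correction, then a descent to just above the shaft.

```bash
R="python3 -m handwheel"
$R '[[0.006,-0.012,0.05,0,0,0],[0.006,-0.012,0.1,0,0,0],[0.006,-0.012,0.15,0,0,0],[0.006,-0.012,0.2,0,0,0],[0.006,-0.012,0.2,0,0,0],[0.006,-0.012,0.2,0,0,0],[0.006,-0.012,0.2,0,0,0]]'
python3 - <<'E'
from h import *
plan((.4815,.0729,.108,79))
s=viewer.snapshot("scene").mean(2).astype(int)
for r in range(112,152): print(r,*["%3d"%k for k in s[r,230:258]])
E
```

```text
time: 22.05
tool_pos: [0.4814, 0.0744, 0.1122]
ee_rot: [3.141, -0.0, 1.379]
wrist_force: [-0.1, 0.1, -0.6]
width: 0.0396
finger_force: 30.0
from [0.4814 0.0744 0.1122] [179.99  -0.    79.  ]
(0.4815, 0.0729, 0.108, 79) [-0.007, 0.002, 0.021, 0.0, -0.0, 0.0] rows>=0.1
112 159 126  84  66  39  17  14  13  14  44 123 155 155 102  71  69  70  70  71  70  70  79 128 155 161 162 161 161
113 158 126  84  67  40  19  11  13  14  36 103 148 153 102  70  68  69  71  70  70  70  80 128 156 163 162 161 160
114 158 123  82  66  41  18  13  12  13  33  96 147 154 109  75  69  69  70  71  70  70  79 126 155 161 161 161 161
115 157 134  89  69  46  21  13  11  13  33  98 148 154 111  76  68  71  71  71  70  71  76 113 152 160 162 161 161
116 156 137  91  67  49  24  10  10  12  33  98 148 153 111  76  68  69  70  70  70  70  74 107 149 158 158 160 160
117 158 140  93  68  47  23  12  13   9  29  90 144 153 111  77  68  69  70  71  70  71  75 109 148 158 159 159 161
118 160 152 100  69  47  25  13  12   9  27  87 144 154 114  77  70  70  70  70  70  71  75 110 148 158 158 160 160
119 162 156 103  69 
[... 3107 characters left out ...]
 155
146 163 163 163 160 138  81  40  28  28  34  60  66  65  66  67  66  67  63  61  61  67 106 148 160 159 158 156 154
147 164 162 163 160 121  64  32  26  26  32  58  63  63  62  64  60  60  61  61  61  63  94 147 160 161 159 158 158
148 164 163 162 157 114  58  31  29  28  28  37  40  40  41  43  54  59  61  61  60  62  88 145 159 160 161 159 158
149 162 161 160 155 116  61  31  27  27  28  27  28  30  28  29  38  54  59  59  55  60 109 150 159 159 160 158 157
150 160 160 159 157 141  79  33  28  27  28  28  30  31  30  29  31  38  51  50  45  56 105 146 157 157 157 155 148
151 161 157 156 151 122  66  31  29  28  27  30  37  49  50  41  38  33  38  37  37  54  79 126 148 142 142 144 143
```

Run:
```python
from h import *
p=np.array(robot.get_obs()["tool_pos"]);print(p)
z0=p[2]+.0199
d=np.array([np.cos(np.radians(-43)),np.sin(np.radians(-43)),0])
e=np.array([.72,.694,0])
for nm,q in(("ptr mid",p+d*.012+[0,0,.0569]),("ptr centre",p+[0,0,.0569]),("knob bot c",p*[1,1,0]+[0,0,z0]),("limb bot",p*[1,1,0]+[0,0,z0]-.0197*e),("shaft .114",np.array([.4821,.0737,.114])),("shaft L",np.array([.4821,.0737,.114])-.008*e),("shaft R",np.array([.4821,.0737,.114])+.008*e)): print(nm,proj("scene",q))
```

```text
[0.48170406 0.0743704  0.11263933]
ptr mid [242.18784255 124.31853514]
ptr centre [242.05804888 122.00629391]
knob bot c [242.72856281 135.35657501]
limb bot [234.82619409 135.53002029]
shaft .114 [242.97509236 141.99576711]
shaft L [239.79630478 142.06480585]
shaft R [246.15457946 141.92671318]
```

```bash
R="python3 -m handwheel"
$R '[[0.006,0.0065,0.01,0,0,0],[0.006,0.0065,0.03,0,0,0],[0.006,0.0065,0.05,0,0,0],[0.006,0.0065,0.05,0,0,0],[0.006,0.0065,0.05,0,0,0]]'
$R '[[0,0,0.01,0,0,0],[0,0,0.02,0,0,0],[0,0,0.02,0,0,0],[0,0,0.02,0,0,0]]'
```

```text
time: 22.52
tool_pos: [0.4825, 0.0753, 0.1017]
ee_rot: [-3.141, 0.0, 1.379]
wrist_force: [-0.3, -0.2, -0.4]
width: 0.0398
finger_force: 30.0
time: 22.85
tool_pos: [0.4827, 0.0753, 0.098]
ee_rot: [-3.141, -0.0, 1.379]
wrist_force: [0.3, -0.8, -0.5]
width: 0.0395
finger_force: 30.0
```

```bash
R="python3 -m handwheel"
$R '[[0,0,0.01,0,0,0],[0,0,0.02,0,0,0],[0,0,0.02,0,0,0],[0,0,0.02,0,0,0]]'
$R '[[0,0,0.01,0,0,0],[0,0,0.015,0,0,0],[0,0,0.015,0,0,0],[0,0,0.015,0,0,0]]'
```

```text
time: 23.18
tool_pos: [0.4826, 0.0753, 0.0939]
ee_rot: [-3.141, 0.0, 1.379]
wrist_force: [-0.2, 0.0, -1.0]
width: 0.0398
finger_force: 30.0
time: 23.52
tool_pos: [0.4827, 0.0753, 0.091]
ee_rot: [-3.141, -0.0, 1.379]
wrist_force: [0.3, 0.1, -1.3]
width: 0.0399
finger_force: 30.0
```

```bash
R="python3 -m handwheel"
$R '[[0,0,0.015,0,0,0],[0,0,0.03,0,0,0],[0,0,0.045,0,0,0],[0,0,0.045,0,0,0],[0,0,0.045,0,0,0]]'
$R '[[0,0,0.01,0,0,0],[0,0,0.02,0,0,0],[0,0,0.02,0,0,0],[0,0,0.02,0,0,0]]'
```

```text
time: 23.93
tool_pos: [0.4825, 0.0753, 0.0818]
ee_rot: [-3.141, 0.0, 1.379]
wrist_force: [0.1, -0.5, -0.8]
width: 0.0395
finger_force: 30.0
time: 24.27
tool_pos: [0.4832, 0.0753, 0.0791]
ee_rot: [3.14, -0.0, 1.379]
wrist_force: [-0.5, 0.2, 4.1]
width: 0.0398
finger_force: 30.0
```

Contact is at 0.079, where the seat was predicted (0.080), with the spring starting to give. I'll press down now.

```bash
R="python3 -m handwheel"
$R '[[0,0,0.01,0,0,0],[0,0,0.02,0,0,0],[0,0,0.03,0,0,0],[0,0,0.035,0,0,0],[0,0,0.035,0,0,0],[0,0,0.035,0,0,0]]'
$R '[[0,0,0.005,0,0,0],[0,0,0.01,0,0,0],[0,0,0.01,0,0,0],[0,0,0.01,0,0,0]]'
```

```text
time: 24.77
tool_pos: [0.4832, 0.0753, 0.0724]
ee_rot: [3.14, -0.0, 1.379]
wrist_force: [-2.4, 0.2, 7.8]
width: 0.0398
finger_force: 30.0
time: 25.1
tool_pos: [0.4833, 0.0753, 0.0718]
ee_rot: [3.14, -0.0, 1.379]
wrist_force: [-5.7, 0.7, 13.4]
width: 0.0397
finger_force: 30.0
```

```bash
R="python3 -m handwheel"
$R '[[0,-0.003,0,0,0,0],[0,-0.003,0,0,0,0],[0,-0.003,0,0,0,0],[0,-0.003,0,0,0,0],[0,-0.003,0,0,0,0],[0,-0.003,0,0,0,0]]'
python3 - <<'E'
from h import *
s=viewer.snapshot("scene").mean(2).astype(int)
print("knob/tab")
for r in range(136,160): print(r,*["%3d"%k for k in s[r,232:256]])
c=o=np.array([.492,.1789]);y=np.radians(84.97);ey=np.array([np.cos(y),np.sin(y)])
print("pointer/tab pred cols",proj("scene",[.4821,.0737,.129]),proj("scene",[.4821,.0737,.092]))
E
```

```text
time: 25.6
tool_pos: [0.4832, 0.0753, 0.0718]
ee_rot: [3.138, -0.001, 1.379]
wrist_force: [-2.9, 0.1, 13.0]
width: 0.0398
finger_force: 30.0
knob/tab
136 161 142  93  66  38  16   8   9  14  12  13  16  27  59  67  70  70  71  73  80  77  98 148 161
137 164 156 100  51  23  11   9  10  11  20  35  26  23  58  66  70  70  70  72  73  75  98 148 162
138 166 159  98  40  11   5   9  10   8  25  55  43  27  58  67  74  72  72  79  73  74 102 150 161
139 164 157  97  38   8   7   9   6   7  22  60  47  29  58  66  70  71  71  81  74  73  98 148 160
140 165 158 112  50  17   8   9   7   8  22  59  48  27  50  65  69  70  72  81  74  73  95 145 159
141 165 159 119  57  16   6   9  10   9  19  59  47  27  48  64  68  70  71  73  71  72  94 145 158
142 163 160 130  66  19   8   7   6   7  12  30  25  19  47  64  70  71  72  71  71  72  93 144 157
143 162 161 149  81  23   8   9   7   8   9  10   9  16  47  64  68  72  78  73  72  73  93 145 157
144 162 162 156  86  24   5   8   8   7   7   9  10  16  47  63  68  72  80  74  73  80  94 146 158
145 162 161 155  86  24   7   8   9   7   9   7  1
[... 827 characters left out ...]
31  53  96 107 108 118
154  53  49  47  34  28  26  27  27  27  34  52  58  51  34  26  29  27  29  40  76 100 104 101  99
155  50  48  49  42  33  28  27  29  29  38  61  65  63  42  29  30  28  36  65  93 100  94  84  75
156  49  47  49  47  42  35  31  30  31  40  62  68  65  43  31  33  37  51  84  90  84  74  69  65
157  49  47  47  48  48  47  45  42  38  44  60  64  63  47  43  45  50  53  75  72  69  65  64  63
158  50  48  47  47  48  48  48  48  47  47  52  53  53  49  49  51  50  53  62  65  63  63  63  63
159  51  49  48  47  47  46  49  50  49  48  49  50  51  51  50  50  51  52  61  63  63  63  63  63
pointer/tab pred cols [242.71124728 136.75682638] [243.35430806 149.5255213 ]
```

The pointer (column 242.2) sits over the tab (column 243.0, allowing for the slant of verticals). The tab has dropped by about 3 px, which matches the 8 mm press. I'm handing in.

```bash
python3 -c "
from bench import robot
print(robot.close_job())"
```

```text
the job is handed in; nothing more can be done
None
```

The job is handed in (verdict not shown): rod released and pushed home between both cups, knob seated over the tab and held pressed to the stop at about 13 N, bystanders never approached; the first rod grasp missed because the fingertips were about 28 mm above the reported TCP, and the second held.

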